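# Tighten the fence wing nut of a slicing board with fingertip strokes

### The job

The red wing nut that clamps the metal fence of the slicing board is loose: turn it clockwise (seen from above) until it is screwed fully home on the fence's foot and stops, by pushing its wings round with the fingertips, stroke after stroke, never pinching a wing between the fingers. Do not lift the board or shove it out of place, leave the tin, garlic, spice jar and mug where they stand, and finish with the hand clear of everything.

Things in the scene. Friction and masses are not known exactly. Their poses are not given: they have to be found in the camera images.
- board: Loose wooden slicing board on four rubber feet, 240 (its x) x 280 (its y) mm, top 26 mm above the worktop, about 2.2 kg; it slides if pushed sideways hard. Origin: centre of its underside. An aluminium fence is fixed across it along y (see fence_wall). The wing nut's axis is at board x = -60, y = 0; the board's -x side of the nut is open.
- fence_wall (a point): Middle of the top edge of the fence's upright wall (axes as the board), 82 mm above the worktop. The wall is 5 mm thick, 200 mm long along board y; its near face stands 38 mm from the nut's axis, on the board's +x side, and blocks a finger there. The fence's flat foot, top 30 mm above the worktop, reaches from the wall under the nut to 31 mm past its axis.
- nut_mid (a point): On the axis of the red wing nut, 20 mm above its underside; turns with it: z up, +x along wing a, -x along wing b. Each wing is a blade 10 mm thick leaning outward from 5 mm off the axis at its foot to 32 mm off at its top, 4 to 40 mm above the nut's underside. Between them is only a low hub, 28 mm wide, 10 mm high (stud tip up to 43 mm above the worktop). Home, the underside is 31 mm above the worktop.
- wing_nut (a joint): Turn of the nut in rad: 0 = screwed fully home (hard stop), growing as it is loosened (counter-clockwise from above), at most 8.4. It starts 5 to 8 rad loose; it stands 0.95 mm higher per rad. Drag about 0.05 N m (1.5 to 3 N at the wings); it stays where it is left.
- wing_a_push: Half of wing a's thickness with the face (nut +y side) to be pushed to tighten; origin on the nut's axis at its underside, x along wing a.
- wing_a_front: Other half of wing a, with the face that leads when tightening (nut -y side); same origin and axes as wing_a_push.
- wing_b_push: Half of wing b's thickness with the face (nut -y side) to be pushed to tighten; origin on the nut's axis at its underside, x along wing b.
- wing_b_front: Other half of wing b, with the face that leads when tightening (nut +y side); same origin and axes as wing_b_push.
- tin: Low round food tin, 86 mm across, 40 mm high, standing on the board beyond the fence. Origin: centre of its underside.
- garlic: Garlic bulb, about 60 x 57 x 58 mm, lying on the board beyond the fence. Origin: centre of its underside.
- spice_jar: Spice jar with a red cap, 45 mm across, 106 mm high, on the worktop behind the board. Origin: centre of its underside.
- mug: White mug, 84 x 115 x 89 mm with handle, on the worktop to the right of the board. Origin: centre of its underside.
There are look-alikes about, which are no part of the job. Leave any orange or purple look-alike of the tin alone.

How it is judged:
By the outcome, as a careful person would: the job done as asked, in the order asked, and still so for the second after the job is handed in, with the robot touching nothing.
It also fails if it takes over 72 s, if anything falls off the work surface, if the arm or the gripper's body presses on something with over 40 N, if the wrist force passes 120 N, or if a joint passes its speed limit or range.

### The arm

A 6-joint arm with a two-finger parallel gripper is mounted at the origin on a cart in front of the work surface, level with it; the furniture and walls round the work are solid. World frame = base frame: x ahead of the robot, y to its left, z up, the work surface at z = 0. Lengths are in m, angles in rad, forces in N, time in s.
With the tool pointing down it reaches from about 0.225 to 0.875 m from the base axis. Payload 3.4 kg.
Tool frame: the origin (TCP) lies midway between the tips of the shut fingers; the grasp point (between the pads) lies 19 mm behind it (robot.tcp_to_grasp is the distance from the TCP to the grasp point, in m); z points along the fingers, y is the direction in which the jaws open and shut (so a half turn about z gives the same grasp; the last joint's range is limited). The gripper opens to 85 mm and grips with 20 to 120 N. Pads are 22 mm wide; open, the fingers measure 114 mm over their backs; the gripper's body (76 mm by 85 mm) begins 54 mm behind the grasp point. The pads swing forward as they close: fully open they stand 13 mm farther back than shut.
Start: joints at [-0.121, 0.276, 1.505, -0, 1.361, -0.121], TCP at [0.575, -0, 0.231] pointing down, gripper open.
Joint ranges: [-2.89, 2.89], [-0.75, 2.08], [0.22, 2.7], [-1.18, 4.32], [0.11, 2.71], [-2.7, 2.7]. Speed limits (rad/s): [2.57, 2.57, 3.14, 3.14, 3.14, 3.14].

### API

Orientations are given as a unit quaternion [w, x, y, z].
In Python, from workcell import robot gives the robot as it stands.
- The arm moves only by the tool servo_tool, never from a script. Its argument "motion" is a list of rows, each a list of 3 entries, a list of its own where there are three numbers: the gripper command: -1 is shut, 1 is fully open, values between are in proportion, then the shift along the world's x, y, z in mm, then the turn, a rotation vector about the world's x, y, z in rad. In form: [[grip, [dx, dy, dz], [ax, ay, az]], ...]. A call has 1 to 10 rows; each row shifts and turns the commanded pose from where the row before left it; what a row does not reach is not made up. A row lasts 1/10 s, in which the tool goes at most 50 mm and 8.59 degrees, less where a joint would pass 70% of its speed; a pose out of reach is approached as far as the arm can. A call with a gripper value outside its range is refused whole. The fingers move at their own pace and stop on an object; "newtons" is the grip in N (left out, the last holds). Time passes only in rows, so rows that do not move let the fingers close. It gives the time, the measured TCP pose, the force and the opening at its end, in the units of the state.
- robot.get_state(): the state, without advancing time (a new reading comes with each control period).
- robot.camera(name): name is "scene" or "side" or "wrist"; returns (picture, depth): 384x512x3 uint8, red, green, blue; 384x512 float32, m along the optical axis (not along the pixel's ray), 0 where there is no reading.
- robot.camera_info(name): a dict with "camera_matrix" (3x3 intrinsics, pixels), "camera_from_world" (4x4, takes a point from world to camera coordinates); the wrist camera has in their place "tool_from_camera" (4x4, takes a point from camera to tool coordinates, whose origin is the TCP and whose axes are the flange's). Camera axes: x right, y down, z forward; pixel columns grow to the right and rows downward; lengths in m; the calibration is good to about 2 mm. The wrist camera is an equidistant fisheye: a pixel r from the principal point sees the ray r / f radians off the axis. A picture is of the moment at which its call begins: read the wrist's pose just before it. camera_info takes no time and is no camera call.
- robot.sign_off(): hands the job in, once; it reports no verdict.
The state is a dict: "clock": time; "qpos": joint angles; "qvel": joint speeds; "joint_efforts": joint torques, N m; "eef_pos": TCP position; "orientation": TCP orientation; "contact_force": force on the tool from outside, world axes, zero at the start; "wrist_torque": the same for the moment, N m; "grip_width": opening from 0.0 (shut) to 1.0 (fully open).
Only numpy, scipy, OpenCV 4.12 (cv2) and the standard library are available. Lean on these libraries where they do the work, as an engineer would, in place of code of your own. Each camera call takes 0.05 s, during which the arm holds its last target. There are 200 camera calls.

## Working session

There is one attempt and no reset: what is moved stays moved. The work goes in short steps, Python scripts to look and compute and a tool call to move; the robot and the scene stay as the last step left them, time stands still between calls to the robot, and variables do not carry over. Pictures are saved under pics/ and viewed, about 8 in all and at most 12, crops included, and the job is handed in when it is done.

Besides the shell and the picture viewer there is one more tool, called as name([rows], argument=value, ...), one row to a line, values as JSON. servo_tool: Moves the arm, as the interface text tells. Its arguments: {"type":"object","properties":{"motion":{"type":"array","items":{"type":"array"}},"newtons":{"type":"number"}},"required":["motion"]}

```bash
mkdir -p pics; cat > h.py <<'E'
import numpy as np, cv2
from workcell import robot
def snap(name,fn):
    im,d=robot.camera(name); cv2.imwrite('pics/'+fn,cv2.cvtColor(im,cv2.COLOR_RGB2BGR)); np.save('pics/'+fn+'.npy',d); return im,d
def cloud(name,d):
    i=robot.camera_info(name);K=np.array(i['camera_matrix']);T=np.linalg.inv(np.array(i['camera_from_world']))
    v,u=np.mgrid[:d.shape[0],:d.shape[1]]
    p=np.stack([(u-K[0,2])/K[0,0]*d,(v-K[1,2])/K[1,1]*d,d],-1)
    return p@T[:3,:3].T+T[:3,3]
def red(im):
    h=cv2.cvtColor(im,cv2.COLOR_RGB2HSV)
    return ((h[...,0]<6)|(h[...,0]>172))&(h[...,1]>150)&(h[...,2]>60)
E
python3 - <<'E'
from h import *
ims=[]
for n in('scene','side'):
    im,d=snap(n,n+'0.png');ims.append(im);P=cloud(n,d);m=red(im).astype('uint8')
    k,l,s,c=cv2.connectedComponentsWithStats(m)
    for i in range(1,k):
        if s[i,4]>15:
            q=P[(l==i)&(d>0)];print(n,s[i],c[i].round(),np.median(q,0).round(3),q.min(0).round(3),q.max(0).round(3))
cv2.imwrite('pics/a.png',cv2.cvtColor(cv2.resize(np.hstack(ims),(800,300)),cv2.COLOR_RGB2BGR))
cv2.imwrite('pics/s0.png',cv2.cvtColor(ims[0],cv2.COLOR_RGB2BGR))
print(robot.get_state())
print(robot.camera_info('scene'));print(robot.camera_info('wrist'))
E
```

```text
scene [191 162  15  10  81] [198. 168.] [ 0.652 -0.063  0.097] [ 0.641 -0.086  0.086] [ 0.677 -0.057  0.107]
scene [241 203  23  17 199] [251. 211.] [0.455 0.003 0.058] [ 0.423 -0.007  0.032] [0.485 0.013 0.079]
side [270 191  23  21 217] [281. 203.] [0.456 0.005 0.061] [ 0.424 -0.006  0.04 ] [0.486 0.014 0.079]
{'clock': 0.1, 'qpos': array([-1.21029294e-01,  2.76533106e-01,  1.50602422e+00,  1.32284905e-05,
        1.36075605e+00, -1.20970299e-01]), 'qvel': array([-0.00078811,  0.00193531, -0.00250819, -0.0006886 ,  0.00014233,
       -0.00100285]), 'joint_efforts': array([ 1.55745878e-03, -4.17697620e+01, -2.46405226e+01, -1.74112388e-04,
        5.80947395e-03,  2.85749664e-07]), 'eef_pos': array([5.74501185e-01, 4.31850560e-05, 2.30518428e-01]), 'orientation': array([-6.81340601e-04,  7.07128356e-01,  7.07084682e-01, -5.25394979e-04]), 'contact_force': array([-0.31661004, -0.17039684,  0.19911092]), 'wrist_torque': array([-0.03315588,  0.00966976, -0.00989607]), 'grip_width': 0.9980192370193719}
{'camera_matrix': array([[348.67636873,   0.        , 255.48974238],
       [  0.    
[... 189 characters left out ...]
,  0.56471614, -0.78589055,  0.21207164],
       [ 0.33536219, -0.71081807, -0.61827977,  0.79085147],
       [ 0.        ,  0.        ,  0.        ,  1.        ]])}
{'camera_matrix': array([[297.31863964,   0.        , 257.29596078],
       [  0.        , 297.31863964, 193.63190915],
       [  0.        ,   0.        ,   1.        ]]), 'tool_from_camera': array([[ 3.40422341e-04, -9.63458819e-01, -2.67856282e-01,
         6.90172829e-02],
       [ 9.99999123e-01, -1.48905687e-05,  1.32447329e-03,
         1.12359832e-04],
       [-1.28006401e-03, -2.67856498e-01,  9.63457969e-01,
        -1.43444591e-01],
       [ 0.00000000e+00,  0.00000000e+00,  0.00000000e+00,
         1.00000000e+00]])}
```

View pics/a.png

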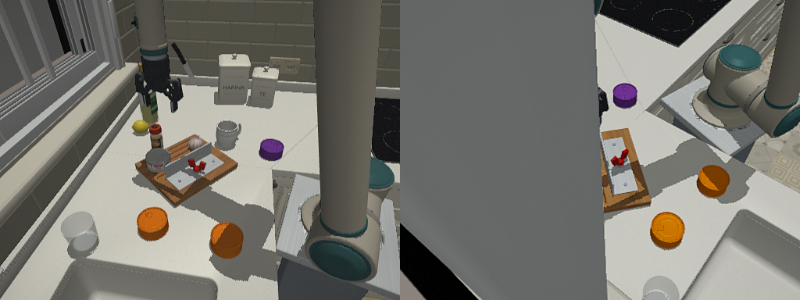

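```bash
python3 - <<'E'
from h import *
im=cv2.cvtColor(cv2.imread('pics/scene0.png'),cv2.COLOR_BGR2RGB)
d=np.load('pics/scene0.png.npy');P=cloud('scene',d);R=red(im)
h=cv2.cvtColor(im,cv2.COLOR_RGB2HSV)
near=(np.hypot(P[...,0]-.48,P[...,1])<.22)&(d>0)
wood=near&(h[...,0]>6)&(h[...,0]<22)&(h[...,1]>70)&(abs(P[...,2]-.026)<.006)
grey=near&(h[...,1]<50)&(P[...,2]>.025)&(P[...,2]<.036)
top=near&(h[...,1]<60)&(P[...,2]>.073)&(P[...,2]<.086)
for n,m in(('wood',wood),('foot',grey),('walltop',top)):
    q=P[m];r=cv2.minAreaRect((q[:,:2]*1000).astype('float32'));print(n,m.sum(),q[:,2].mean(),r,cv2.boxPoints(r).round().tolist())
    if n=='walltop': 
        print(cv2.fitLine((q[:,:2]*1000).astype('float32'),cv2.DIST_HUBER,0,.01,.01).ravel())
q=P[R&near&(d>0)]
for z in(.04,.05,.06,.07):
    s=q[abs(q[:,2]-z)<.006];print(z,len(s),s.min(0).round(3),s.max(0).round(3))
a=q[q[:,0]<.44];b=q[q[:,0]>.47];print(a.mean(0),b.mean(0),q[:,2].max())
c=cv2.cvtColor(im[130:290,150:330],cv2.COLOR_RGB2BGR);cv2.imwrite('pics/c.png',cv2.resize(c,None,fx=4,fy=3.7,interpolation=cv2.INTER_CUBIC)[:600,:800])
E
```

```text
wood 2655 0.026818976822739177 ((530.6112670898438, -34.992279052734375), (280.01873779296875, 287.7434387207031), 64.7506332397461) [[341.0, -100.0], [601.0, -223.0], [720.0, 30.0], [460.0, 153.0]]
foot 1470 0.03099734443816683 ((513.9981079101562, -65.95344543457031), (354.7560729980469, 246.3307342529297), 59.61094665527344) [[318.0, -157.0], [531.0, -281.0], [710.0, 25.0], [497.0, 149.0]]
walltop 375 0.07934425552260924 ((497.13775634765625, -80.34567260742188), (306.96380615234375, 198.42855834960938), 37.704463958740234) [[315.0, -96.0], [436.0, -253.0], [679.0, -65.0], [558.0, 92.0]]
[ 4.0317327e-01  9.1512364e-01  4.8734988e+02 -2.8362982e+01]
0.04 21 [0.443 0.001 0.039] [0.462 0.013 0.045]
0.05 70 [ 0.431 -0.007  0.045] [0.479 0.01  0.056]
0.06 56 [ 0.429 -0.003  0.054] [0.484 0.006 0.066]
0.07 66 [ 0.423 -0.005  0.064] [0.485 0.006 0.076]
[0.43372342 0.00096711 0.06393959] [ 0.59067868 -0.0408071   0.08561771] 0.10908325935857122
```

View pics/c.png

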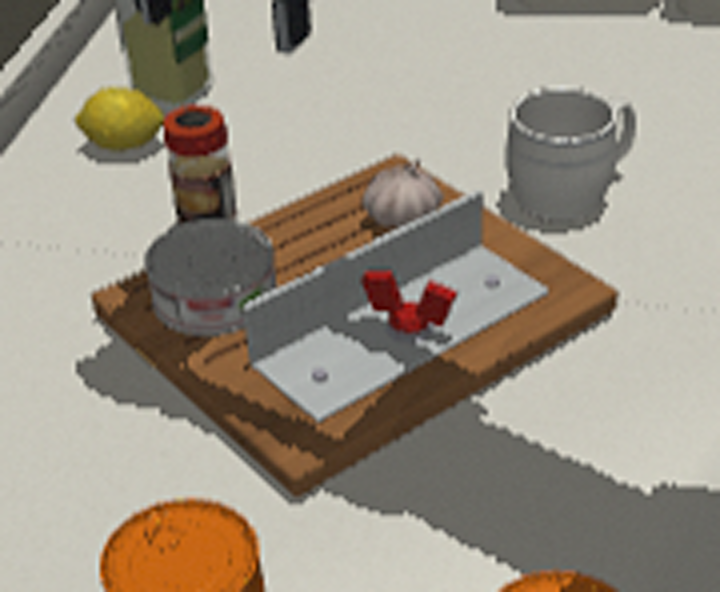

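The picture shows the red wing nut at about (252,213) in the scene image, on the fence foot. Other things that could be taken for it:
- the red jar cap, at (198,168)
- the orange tins, at about (195,285) and (290,305)
- the purple tin, at (347,190)

I choose the winged part on the fence. Its axis is near (0.454, 0.003), with wings roughly along world x, and the board's yaw is about -24°.

Plan: straddle the nut with the fingers part open at ±13 mm and turn the tool about the nut's axis, so both fingertips push wings as a pure couple.

servo_tool([
  [-0.34,[-12,0.3,-5],[0,0,0.145]],
  [-0.34,[-12,0.3,-5],[0,0,0.145]],
  [-0.34,[-12,0.3,-5],[0,0,0.145]],
  [-0.34,[-12,0.3,-5],[0,0,0.145]],
  [-0.34,[-12,0.3,-5],[0,0,0.145]],
  [-0.34,[-12,0.3,-5],[0,0,0.145]],
  [-0.34,[-12,0.3,-5],[0,0,0.145]],
  [-0.34,[-12,0.3,-5],[0,0,0.145]],
  [-0.34,[-12,0.3,-5],[0,0,0.145]],
  [-0.34,[-12,0.3,-5],[0,0,0.145]],
], newtons=30)

```text
clock: 1.1
eef_pos: [0.4542, 0.003, 0.1808]
orientation: [-0.0, 0.057, 0.998, 0.0]
contact_force: [-0.3, -0.1, -0.1]
grip_width: 0.33
```

servo_tool([
  [-0.34,[0,0,0],[0,0,0.12]],
  [-0.34,[0,0,0],[0,0,0]],
  [-0.34,[0,0,0],[0,0,0]],
])

```text
clock: 1.4
eef_pos: [0.4552, 0.003, 0.1813]
orientation: [0.0, 0.002, 1.0, 0.0]
contact_force: [-0.3, 0.3, -0.4]
grip_width: 0.328
```

```bash
cat >> h.py <<'E'
def wrist_pts(fn,z):
    """red pixels of the wrist view cast on plane z; returns image, mask, world points"""
    from scipy.spatial.transform import Rotation as Ro
    s=robot.get_state();im,d=snap('wrist',fn);i=robot.camera_info('wrist');K=np.array(i['camera_matrix']);C=np.array(i['tool_from_camera'])
    w,x,y,zz=s['orientation'];R=Ro.from_quat([x,y,zz,w]).as_matrix()
    v,u=np.mgrid[:im.shape[0],:im.shape[1]];a=(u-K[0,2])/K[0,0];b=(v-K[1,2])/K[1,1];r=np.hypot(a,b)+1e-9
    ray=np.stack([np.sin(r)*a/r,np.sin(r)*b/r,np.cos(r)],-1)
    o=R@C[:3,3]+s['eef_pos'];dw=ray@(R@C[:3,:3]).T
    P=lambda q:o+dw*((q-o[2])/dw[...,2])[...,None]
    D=o+dw*(d/ray[...,2])[...,None]
    return im,d,P,D
E
python3 - <<'E'
from h import *
s=robot.get_state();print(s['eef_pos'],s['qpos'],s['grip_width'],s['clock'])
im,d,P,D=wrist_pts('w1.png',.07)
m=red(im)&(d>0)&(np.hypot(D[...,0]-.455,D[...,1])<.06);q=D[m];print(len(q),q.min(0),q.max(0))
for z0 in np.arange(.04,.085,.006):
    t=q[abs(q[:,2]-z0)<.003]
    if len(t)>5:
        r=cv2.minAreaRect((t[:,:2]*1000).astype('float32'));print(round(z0,3),len(t),np.round(r[0],1),np.round(r[1],1),round(r[2],1))
t=q[q[:,2]>.07];print('top z pct',np.percentile(q[:,2],[90,95,99]))
E
```

```text
[0.45515876 0.00295285 0.18128481] [-1.46632307e-01  1.31991078e-01  1.82683131e+00  6.88474637e-05
  1.18269391e+00 -1.71414746e+00] 0.32771888791709164 1.4
21 [ 0.42543538 -0.00458694  0.07131673] [0.48575638 0.00655559 0.0764256 ]
0.07 9 [455.4   0.9] [60.9  2.9] 8.3
0.076 12 [479.    3.9] [ 4.3 12.8] 84.7
top z pct [0.07627511 0.07631522 0.07640352]
```

View pics/w1.png

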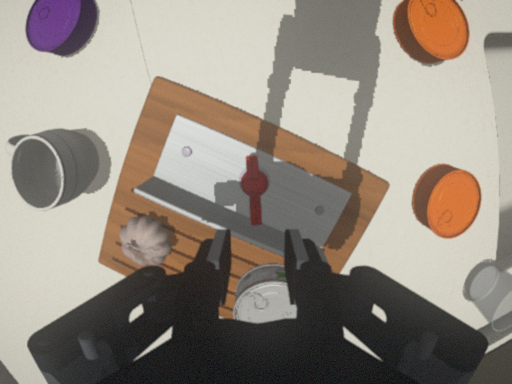

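The wrist view shows the hub at about (254,182) and wing tips at about (251,157) and (256,222). The fence wall lies beyond it. I'll re-mask with a looser value limit.

```bash
cat >> h.py <<'E'
def nut(fn):
    im,d,P,D=wrist_pts(fn,0)
    h=cv2.cvtColor(im,cv2.COLOR_RGB2HSV);m=((h[...,0]<6)|(h[...,0]>170))&(h[...,1]>140)&(h[...,2]>35)&(d>0)&(np.hypot(D[...,0]-.455,D[...,1]-.003)<.05)&(D[...,2]>.036)
    q=D[m]*1000;print(len(q))
    for z0 in range(40,84,6):
        t=q[abs(q[:,2]-z0)<3]
        if len(t)>5:
            r=cv2.minAreaRect(t[:,:2].astype('float32'));print(z0,len(t),np.round(r[0],1),np.round(r[1],1),round(r[2],1))
    t=q[q[:,2]>np.percentile(q[:,2],98)-10]
    l=cv2.fitLine(t[:,:2].astype('float32'),cv2.DIST_HUBER,0,.01,.01).ravel();print('line',l,'deg',np.degrees(np.arctan2(l[1],l[0])),'zmax',np.percentile(q[:,2],98))
    return q,D,im,d
E
python3 - <<'E'
from h import *
q,D,im,d=nut('w2.png')
w=(D[...,2]>.074)&(D[...,2]<.09)&(np.hypot(D[...,0]-.49,D[...,1])<.14)&(d>0)&(np.hypot(D[...,0]-.455,D[...,1]-.003)>.036)
t=(D[w][:,:2]*1000).astype('float32');print(len(t));l=cv2.fitLine(t,cv2.DIST_HUBER,0,.01,.01).ravel();print('wall',l)
n=np.array([-l[1],l[0]]);print('dist nut-wallmid',(np.array([455,3])-l[2:])@n)
E
```

```text
70
46 8 [452.3   1.7] [20.2  7. ] 45.3
70 9 [456.3  -2.1] [61.1  7.2] 9.7
76 53 [477.4   2.6] [16.2  7.1] 3.6
line [9.9025083e-01 1.3929558e-01 4.5882281e+02 5.7913952e-02] deg 8.007086 zmax 77.85602498388185
1471
wall [ 4.1129914e-01  9.1150045e-01  4.8029028e+02 -3.9801598e+01]
dist nut-wallmid 40.656364870064635
```

servo_tool([
  [-0.34,[-1,-0.5,-25],[0,0,0]],
  [-0.34,[0,0,-30],[0,0,0]],
  [-0.34,[0,0,-30],[0,0,0]],
  [-0.34,[0,0,-25],[0,0,0]],
  [-0.34,[0,0,-10],[0,0,0]],
  [-0.34,[0,0,-9],[0,0,0]],
  [-0.34,[0,0,0],[0,0,0]],
])

```text
clock: 2.2
eef_pos: [0.454, 0.0025, 0.0519]
orientation: [-0.0, 0.001, 1.0, 0.0]
contact_force: [-0.6, 0.1, 0.1]
grip_width: 0.329
```

servo_tool([
  [-0.34,[0,0,0],[0,0,-0.1]],
  [-0.34,[0,0,0],[0,0,-0.1]],
  [-0.34,[0,0,0],[0,0,-0.1]],
  [-0.34,[0,0,0],[0,0,-0.1]],
  [-0.34,[0,0,0],[0,0,-0.1]],
  [-0.34,[0,0,0],[0,0,-0.1]],
  [-0.34,[0,0,0],[0,0,-0.1]],
  [-0.34,[0,0,0],[0,0,-0.1]],
  [-0.34,[0,0,0],[0,0,-0.1]],
  [-0.34,[0,0,0],[0,0,-0.1]],
])

```text
clock: 3.2
eef_pos: [0.4559, 0.0014, 0.0537]
orientation: [0.002, 0.481, 0.877, 0.0]
contact_force: [1.2, -3.3, -1.6]
grip_width: 0.33
```

```bash
python3 - <<'E'
from h import *
s=robot.get_state();print(s['eef_pos'],s['qpos'],s['contact_force'],s['wrist_torque'],s['grip_width'],s['clock'])
a,_=snap('scene','s2.png');b,_=snap('wrist','w3.png')
c=np.hstack([cv2.resize(a[150:260,180:320],(400,314)),cv2.resize(b,(419,314))])[:,:800]
cv2.imwrite('pics/d.png',cv2.cvtColor(c,cv2.COLOR_RGB2BGR))
E
```

```text
[0.45594193 0.00137122 0.05374694] [-0.14852997  0.27882081  2.01509854 -0.00209994  0.84311116 -0.7137181 ] [ 1.20037046 -3.25920015 -1.55293735] [-0.49526813 -0.06340063  0.04368407] 0.3302437366486696 3.2
```

View pics/d.png

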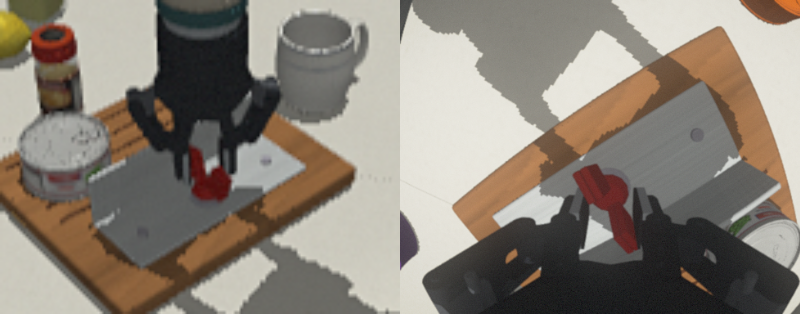

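Both wings are engaged: the wings lie diagonally between the fingers and nothing else is in contact. Before sweeping over the wall I'll check how low the knuckles hang.

```bash
python3 - <<'E'
from h import *
d=np.load('pics/s2.png.npy');P=cloud('scene',d);im=cv2.cvtColor(cv2.imread('pics/s2.png'),cv2.COLOR_BGR2RGB)
dark=(im.max(-1)<70)&(d>0)&(P[...,2]>.045)&(np.hypot(P[...,0]-.456,P[...,1]-.001)<.1)
q=P[dark]-[.456,.001,0];a=np.radians(90-57.5);y=q[:,:2]@[np.cos(a),np.sin(a)]
for lo in range(-80,80,10):
    t=q[(y*1000>=lo)&(y*1000<lo+10)]
    if len(t)>2: print(lo,len(t),t[:,2].min().round(3))
E
```

```text
-80 14 0.445
-70 51 0.138
-60 87 0.117
-50 112 0.081
-40 177 0.098
-30 237 0.046
-20 218 0.073
-10 184 0.081
0 218 0.078
10 375 0.061
20 423 0.061
30 447 0.07
40 297 0.081
50 224 0.119
60 55 0.142
```

```bash
python3 - <<'E'
from h import *
d=np.load('pics/s2.png.npy');P=cloud('scene',d);im=cv2.cvtColor(cv2.imread('pics/s2.png'),cv2.COLOR_BGR2RGB)
q=P-[.456,.001,0];a=np.radians(90-57.5);y=q[...,:2]@[np.cos(a),np.sin(a)];x=q[...,:2]@[-np.sin(a),np.cos(a)]
m=(d>0)&(abs(x)<.022)&(y>.008)&(y<.08)&(P[...,2]>.045)&(P[...,2]<.16)&(im.max(-1)<90)
for z in np.arange(.05,.14,.006):
    k=m&(abs(P[...,2]-z)<.003)
    if k.any(): print(round(z,3),k.sum(),'y',np.percentile(y[k],[5,50,95]).round(3),'x',np.percentile(x[k],[5,95]).round(3))
E
```

```text
0.05 5 y [0.008 0.01  0.059] x [-0.013 -0.003]
0.056 7 y [0.01  0.052 0.065] x [-0.013  0.005]
0.062 9 y [0.012 0.022 0.057] x [-0.013  0.011]
0.068 13 y [0.01  0.022 0.042] x [-0.011  0.011]
0.074 15 y [0.009 0.022 0.074] x [-0.021  0.011]
0.08 14 y [0.013 0.024 0.07 ] x [-0.018  0.009]
0.086 8 y [0.014 0.023 0.027] x [0.004 0.01 ]
0.092 6 y [0.014 0.017 0.023] x [0.005 0.009]
0.098 12 y [0.018 0.025 0.031] x [0.005 0.012]
0.104 21 y [0.017 0.028 0.044] x [0.006 0.013]
0.11 45 y [0.017 0.033 0.043] x [-0.011  0.012]
0.116 22 y [0.017 0.04  0.049] x [0.007 0.013]
0.122 21 y [0.017 0.041 0.051] x [-0.01   0.017]
0.128 32 y [0.013 0.033 0.054] x [-0.001  0.016]
0.134 25 y [0.009 0.045 0.057] x [0.007 0.017]
0.14 28 y [0.011 0.035 0.059] x [0.007 0.016]
```

The fingers stay within 28 mm of the axis below z = 0.10, so a full sweep clears the wall (38 mm off, top at 0.082).

servo_tool([
  [-0.34,[0,0,-1],[0,0,-0.13]],
  [-0.34,[0,0,-1],[0,0,-0.13]],
  [-0.34,[0,0,-1],[0,0,-0.13]],
  [-0.34,[0,0,-1],[0,0,-0.13]],
  [-0.34,[0,0,0],[0,0,-0.13]],
  [-0.34,[0,0,0],[0,0,-0.13]],
  [-0.34,[0,0,0],[0,0,-0.13]],
  [-0.34,[0,0,0],[0,0,-0.13]],
  [-0.34,[0,0,0],[0,0,-0.13]],
  [-0.34,[0,0,0],[0,0,-0.13]],
])

```text
clock: 4.3
eef_pos: [0.4557, 0.0026, 0.0491]
orientation: [0.001, 0.914, 0.407, 0.002]
contact_force: [3.2, 0.1, -3.1]
grip_width: 0.332
```

```bash
python3 - <<'E'
from h import *
s=robot.get_state();print(s['eef_pos'],s['qpos'][5],s['contact_force'],s['wrist_torque'],s['grip_width'],s['clock'])
b,_=snap('wrist','w4.png')
cv2.imwrite('pics/e.png',cv2.cvtColor(b,cv2.COLOR_RGB2BGR))
E
```

```text
[0.45567458 0.00261237 0.04908039] 0.5850830830919324 [ 3.23575415  0.10828559 -3.0564018 ] [ 0.04211127 -0.36249445  0.05235061] 0.3321491961818415 4.3
```

View pics/e.png

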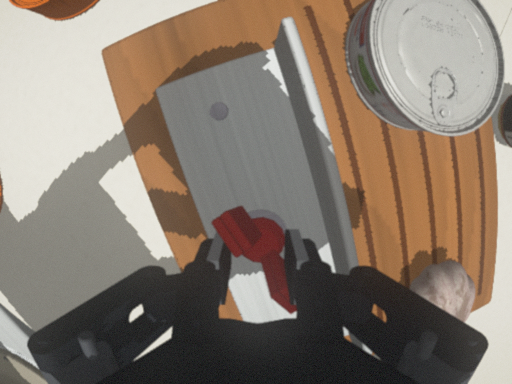

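The wings are keeping their angle to the fingers, so the nut turns with the tool. The wrist moment about z is 0.05 N m, which matches the drag, and the fingers clear the wall. I'll continue the stroke.

servo_tool([
  [-0.34,[0,0,0],[0,0,-0.13]],
  [-0.34,[0,0,0],[0,0,-0.13]],
  [-0.34,[0,0,0],[0,0,-0.13]],
  [-0.34,[0,0,0],[0,0,-0.13]],
  [-0.34,[0,0,0],[0,0,-0.13]],
  [-0.34,[0,0,0],[0,0,-0.13]],
  [-0.34,[0,0,0],[0,0,-0.13]],
  [-0.34,[0,0,0],[0,0,-0.13]],
  [-0.34,[0,0,0],[0,0,-0.13]],
  [-0.34,[0,0,0],[0,0,-0.13]],
])

```text
clock: 5.35
eef_pos: [0.4562, 0.0018, 0.0493]
orientation: [0.0, 0.974, -0.228, 0.002]
contact_force: [2.3, -2.9, -1.1]
grip_width: 0.331
```

servo_tool([
  [-0.34,[0,0,0],[0,0,-0.13]],
  [-0.34,[0,0,0],[0,0,-0.13]],
  [-0.34,[0,0,0],[0,0,-0.13]],
  [-0.34,[0,0,0],[0,0,-0.13]],
  [-0.34,[0,0,0],[0,0,-0.13]],
  [-0.34,[0,0,0],[0,0,0.1]],
  [-0.34,[0,0,0],[0,0,0.1]],
])

```text
clock: 6.05
eef_pos: [0.4543, 0.0026, 0.049]
orientation: [-0.0, 0.9, -0.436, 0.0]
contact_force: [0.6, 0.4, 0.5]
grip_width: 0.332
```

```bash
python3 - <<'E'
from h import *
s=robot.get_state();print(s['eef_pos'],s['qpos'][5],s['contact_force'],s['wrist_torque'],s['clock'])
E
```

```text
[0.4543043  0.00261029 0.0490023 ] 2.32405374998093 [0.58266795 0.42038979 0.45686854] [-0.01311043  0.00227115  0.03623534] 6.05
```

servo_tool([
  [-0.34,[0,0,20],[0,0,0]],
  [-0.34,[0,0,25],[0,0,0]],
  [-0.34,[0,0,0],[0,0,0.143]],
  [-0.34,[0,0,0],[0,0,0.143]],
  [-0.34,[0,0,0],[0,0,0.143]],
  [-0.34,[0,0,0],[0,0,0.143]],
  [-0.34,[0,0,0],[0,0,0.143]],
  [-0.34,[0,0,0],[0,0,0.143]],
  [-0.34,[0,0,0],[0,0,0.143]],
  [-0.34,[0,0,0],[0,0,0.143]],
])

```text
clock: 7.05
eef_pos: [0.4542, 0.0027, 0.094]
orientation: [-0.0, 0.993, 0.122, 0.0]
contact_force: [-0.1, -0.9, 0.3]
grip_width: 0.33
```

servo_tool([
  [-0.34,[0,0,0],[0,0,0.143]],
  [-0.34,[0,0,0],[0,0,0.143]],
  [-0.34,[0,0,0],[0,0,0.143]],
  [-0.34,[0,0,0],[0,0,0.143]],
  [-0.34,[0,0,0],[0,0,0.143]],
  [-0.34,[0,0,0],[0,0,0.143]],
  [-0.34,[0,0,0],[0,0,0.143]],
  [-0.34,[0,0,0],[0,0,0.143]],
  [-0.34,[0,0,0],[0,0,0.143]],
  [-0.34,[0,0,0],[0,0,0.143]],
])

```text
clock: 8.05
eef_pos: [0.4541, 0.0027, 0.094]
orientation: [0.0, 0.669, 0.743, 0.0]
contact_force: [0.0, -0.3, 0.6]
grip_width: 0.328
```

servo_tool([
  [-0.34,[0,0,0],[0,0,0.143]],
  [-0.34,[0,0,0],[0,0,0.143]],
  [-0.34,[0,0,0],[0,0,0.143]],
  [-0.34,[0,0,0],[0,0,0.143]],
  [-0.34,[0,0,0],[0,0,0.143]],
  [-0.34,[0,0,0],[0,0,0]],
  [-0.34,[0,0,0],[0,0,0]],
])

```text
clock: 8.75
eef_pos: [0.4541, 0.0026, 0.0937]
orientation: [0.0, 0.372, 0.928, 0.0]
contact_force: [-0.1, 0.4, 0.6]
grip_width: 0.331
```

```bash
python3 - <<'E'
from h import *
s=robot.get_state();print(s['eef_pos'],s['qpos'][5],s['contact_force'],s['wrist_torque'],s['clock'])
b,_=snap('wrist','w5.png')
cv2.imwrite('pics/f.png',cv2.cvtColor(b,cv2.COLOR_RGB2BGR))
E
```

```text
[0.45409325 0.00261079 0.09373823] -0.9561074316209465 [-0.12993879  0.43578774  0.57244262] [-0.03894065 -0.00228145  0.06178239] 8.75
```

View pics/f.png

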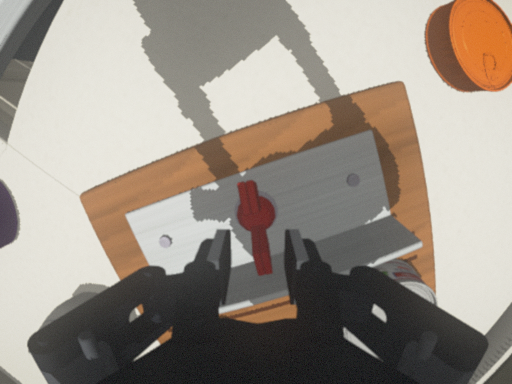

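The wings lie in the gap, about 7° off the tool's x axis, ready for stroke two. I'll descend and push.

servo_tool([
  [-0.34,[0,0,-20],[0,0,0]],
  [-0.34,[0,0,-20],[0,0,0]],
  [-0.34,[0,0,-7],[0,0,0]],
  [-0.34,[0,0,0],[0,0,-0.13]],
  [-0.34,[0,0,0],[0,0,-0.13]],
  [-0.34,[0,0,0],[0,0,-0.13]],
  [-0.34,[0,0,0],[0,0,-0.13]],
  [-0.34,[0,0,0],[0,0,-0.13]],
  [-0.34,[0,0,0],[0,0,-0.13]],
  [-0.34,[0,0,0],[0,0,-0.13]],
])

```text
clock: 9.8
eef_pos: [0.4542, 0.002, 0.0466]
orientation: [0.0, 0.744, 0.669, -0.0]
contact_force: [0.9, -1.2, -3.1]
grip_width: 0.33
```

servo_tool([
  [-0.34,[0,0,0],[0,0,-0.13]],
  [-0.34,[0,0,0],[0,0,-0.13]],
  [-0.34,[0,0,0],[0,0,-0.13]],
  [-0.34,[0,0,0],[0,0,-0.13]],
  [-0.34,[0,0,0],[0,0,-0.13]],
  [-0.34,[0,0,0],[0,0,-0.13]],
  [-0.34,[0,0,0],[0,0,-0.13]],
  [-0.34,[0,0,0],[0,0,-0.13]],
])

```text
clock: 10.6
eef_pos: [0.4566, 0.002, 0.047]
orientation: [0.001, 0.978, 0.21, 0.002]
contact_force: [3.4, -1.4, -3.3]
grip_width: 0.328
```

```bash
python3 - <<'E'
from h import *
s=robot.get_state();print(s['eef_pos'],s['qpos'][5],s['contact_force'],s['wrist_torque'],s['clock'])
E
```

```text
[0.4565838  0.00201977 0.04700446] 0.9988959303370359 [ 3.39528192 -1.43063661 -3.30739598] [-0.13798559 -0.52602748  0.00516569] 10.6
```

Next I'll push in shorter calls, since the stop could come at any time.

servo_tool([
  [-0.34,[0,0,0],[0,0,-0.1]],
  [-0.34,[0,0,0],[0,0,-0.1]],
  [-0.34,[0,0,0],[0,0,-0.1]],
  [-0.34,[0,0,0],[0,0,-0.1]],
  [-0.34,[0,0,0],[0,0,-0.1]],
])

```text
clock: 11.1
eef_pos: [0.4565, 0.0017, 0.0471]
orientation: [0.001, 0.999, -0.037, 0.002]
contact_force: [3.3, -1.8, -0.9]
grip_width: 0.33
```

servo_tool([
  [-0.34,[0,0,0],[0,0,-0.1]],
  [-0.34,[0,0,0],[0,0,-0.1]],
  [-0.34,[0,0,0],[0,0,-0.1]],
  [-0.34,[0,0,0],[0,0,-0.1]],
  [-0.34,[0,0,0],[0,0,-0.1]],
])

```text
clock: 11.6
eef_pos: [0.4561, 0.0016, 0.0471]
orientation: [0.0, 0.959, -0.283, 0.002]
contact_force: [1.9, -2.3, -1.7]
grip_width: 0.334
```

servo_tool([
  [-0.34,[0,0,0],[0,0,-0.1]],
  [-0.34,[0,0,0],[0,0,-0.1]],
  [-0.34,[0,0,0],[0,0,-0.1]],
  [-0.34,[0,0,0],[0,0,-0.1]],
  [-0.34,[0,0,0],[0,0,-0.1]],
])

```text
clock: 12.1
eef_pos: [0.4553, 0.0003, 0.047]
orientation: [0.001, 0.86, -0.511, 0.002]
contact_force: [0.6, -11.4, -1.0]
grip_width: 0.328
```

```bash
python3 - <<'E'
from h import *
s=robot.get_state();print(s['eef_pos'],s['qpos'][5],s['contact_force'],s['wrist_torque'],s['clock'])
E
```

```text
[4.55341631e-01 2.98369362e-04 4.70330819e-02] 2.497330947063502 [  0.60613886 -11.38997236  -1.01023811] [-1.80921708 -0.04062606  0.1626899 ] 12.1
```

The force jumped to 11 N, which may be the stop. I'll back off, lift and look.

servo_tool([
  [-0.34,[0,0,0],[0,0,0.14]],
  [-0.34,[0,0,0],[0,0,0.14]],
  [-0.34,[0,0,25],[0,0,0]],
  [-0.34,[0,0,25],[0,0,0.14]],
  [-0.34,[0,0,0],[0,0,0.14]],
  [-0.34,[0,0,0],[0,0,0]],
])

```text
clock: 12.7
eef_pos: [0.4548, 0.0024, 0.0975]
orientation: [-0.0, 0.968, -0.253, 0.001]
contact_force: [0.1, 0.4, 0.2]
grip_width: 0.331
```

```bash
python3 - <<'E'
from h import *
s=robot.get_state();print(s['eef_pos'],s['qpos'][5],s['contact_force'],s['clock'])
q,D,im,d=nut('w6.png')
w=(D[...,2]>.074)&(D[...,2]<.09)&(np.hypot(D[...,0]-.49,D[...,1])<.14)&(d>0)&(np.hypot(D[...,0]-.455,D[...,1]-.003)>.036)
# scene-camera: wing tops + board corners vs start
for f in('scene0.png','now'):
    if f=='now': im2,d2=snap('scene','s3.png')
    else: im2=cv2.cvtColor(cv2.imread('pics/'+f),cv2.COLOR_BGR2RGB);d2=np.load('pics/'+f+'.npy')
    P=cloud('scene',d2);h=cv2.cvtColor(im2,cv2.COLOR_RGB2HSV)
    wd=(np.hypot(P[...,0]-.53,P[...,1]+.03)<.22)&(h[...,0]>6)&(h[...,0]<22)&(h[...,1]>70)&(abs(P[...,2]-.026)<.006)
    print(f,cv2.minAreaRect((P[wd][:,:2]*1000).astype('float32')))
    m=red(im2)&(np.hypot(P[...,0]-.455,P[...,1])<.06)&(d2>0);print('nut',m.sum(),P[m].min(0).round(4),P[m].max(0).round(4),np.percentile(P[m][:,2],[90,97]))
c=np.hstack([cv2.resize(im2[150:260,180:320],(400,314)),cv2.resize(im,(400,314))])
cv2.imwrite('pics/g.png',cv2.cvtColor(c,cv2.COLOR_RGB2BGR))
E
```

```text
[0.45480124 0.00242678 0.09749194] 1.9338375880542946 [0.08953073 0.35002457 0.17664731] 12.7
690
40 216 [456.8   1.8] [22.  19.3] 62.3
46 15 [452.  -0.] [ 7.3 14.4] 24.6
52 16 [448.6   4. ] [7.7 2.2] 71.0
58 12 [447.1   5. ] [7.2 1.8] 66.3
64 116 [455.7   0.7] [ 8.4 62.6] 65.9
70 307 [456.7   0. ] [ 9.7 60.7] 66.4
line [ 9.2662096e-01 -3.7599689e-01  4.6640268e+02 -3.5161595e+00] deg -22.085938 zmax 70.8979111257373
scene0.png ((530.6112670898438, -34.992279052734375), (280.01873779296875, 287.7434387207031), 64.7506332397461)
nut 199 [ 0.4234 -0.0066  0.0319] [0.4846 0.013  0.0791] [0.07440014 0.07623877]
now ((531.7933959960938, -34.92059326171875), (279.2413330078125, 289.1141357421875), 65.28562927246094)
nut 155 [ 0.4269 -0.0109  0.0339] [0.4831 0.0158 0.0709] [0.06797415 0.06895043]
```

View pics/g.png

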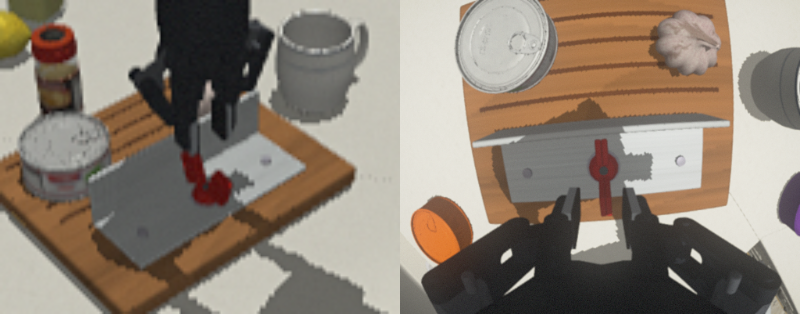

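Wing tops are now 70.9 mm high (home is 71) and were 77.9 mm at the start. The wings stand square to the wall and the board hasn't moved. I'll confirm the stop with a firm, recentred push from a half turn back.

servo_tool([
  [-0.34,[1,-1,0],[0,0,0.143]],
  [-0.34,[0,0,0],[0,0,0.143]],
  [-0.34,[0,0,0],[0,0,0.143]],
  [-0.34,[0,0,0],[0,0,0.143]],
  [-0.34,[0,0,0],[0,0,0.143]],
  [-0.34,[0,0,0],[0,0,0.143]],
  [-0.34,[0,0,0],[0,0,0.143]],
  [-0.34,[0,0,0],[0,0,0.143]],
  [-0.34,[0,0,0],[0,0,0.143]],
  [-0.34,[0,0,0],[0,0,0.143]],
])

```text
clock: 13.8
eef_pos: [0.4544, 0.0016, 0.0957]
orientation: [-0.0, 0.895, 0.445, -0.001]
contact_force: [-0.3, 0.5, 1.0]
grip_width: 0.325
```

servo_tool([
  [-0.34,[0,0,0],[0,0,0.143]],
  [-0.34,[0,0,0],[0,0,0.143]],
  [-0.34,[0,0,0],[0,0,0.143]],
  [-0.34,[0,0,0],[0,0,0.143]],
  [-0.34,[0,0,0],[0,0,0.143]],
  [-0.34,[0,0,0],[0,0,0.143]],
  [-0.34,[0,0,0],[0,0,0.143]],
  [-0.34,[0,0,0],[0,0,0.143]],
  [-0.34,[0,0,0],[0,0,0.143]],
  [-0.34,[0,0,0],[0,0,0.143]],
])

```text
clock: 14.8
eef_pos: [0.4544, 0.0016, 0.0957]
orientation: [-0.001, 0.384, 0.923, -0.0]
contact_force: [-0.1, -0.2, -0.8]
grip_width: 0.328
```

servo_tool([
  [-0.34,[0,0,0],[0,0,0.143]],
  [-0.34,[0,0,0],[0,0,0.143]],
  [-0.34,[0,0,-25],[0,0,0]],
  [-0.34,[0,0,-20],[0,0,0]],
  [-0.34,[0,0,-6],[0,0,0]],
  [-0.34,[0,0,0],[0,0,-0.1]],
  [-0.34,[0,0,0],[0,0,-0.1]],
  [-0.34,[0,0,0],[0,0,-0.1]],
])

```text
clock: 15.6
eef_pos: [0.4551, 0.0015, 0.0453]
orientation: [-0.0, 0.395, 0.919, -0.0]
contact_force: [-0.6, -0.5, -0.1]
grip_width: 0.327
```

servo_tool([
  [-0.34,[0,0,0],[0,0,-0.06]],
  [-0.34,[0,0,0],[0,0,-0.06]],
])

```text
clock: 15.8
eef_pos: [0.4551, 0.0015, 0.0455]
orientation: [-0.0, 0.448, 0.894, 0.0]
contact_force: [-0.2, 0.9, 0.6]
grip_width: 0.333
```

```bash
python3 - <<'E'
from h import *
s=robot.get_state();print(s['eef_pos'],s['qpos'][5],s['contact_force'],s['wrist_torque'],s['clock'])
E
```

```text
[0.4551061  0.00147997 0.04546853] -0.7907670288708089 [-0.20305064  0.86097633  0.64201269] [ 0.00139306  0.01563483 -0.03714141] 15.8
```

servo_tool([
  [-0.34,[0,0,0],[0,0,-0.06]],
  [-0.34,[0,0,0],[0,0,-0.06]],
])

```text
clock: 16.0
eef_pos: [0.4551, 0.0005, 0.0455]
orientation: [0.0, 0.5, 0.866, -0.001]
contact_force: [-1.4, -4.7, 0.3]
grip_width: 0.333
```

servo_tool([
  [-0.34,[0,0,0],[0,0,-0.04]],
  [-0.34,[0,0,0],[0,0,0]],
])

```text
clock: 16.2
eef_pos: [0.455, 0.0001, 0.0455]
orientation: [0.001, 0.516, 0.856, -0.001]
contact_force: [-0.2, -6.2, -0.7]
grip_width: 0.335
```

```bash
python3 - <<'E'
from h import *
s=robot.get_state();print(s['eef_pos'],s['qpos'][5],s['contact_force'],s['wrist_torque'],s['clock'])
E
```

```text
[4.55040781e-01 8.48617367e-05 4.55145849e-02] -0.6334232845285865 [-0.17232851 -6.18965273 -0.68680545] [-0.80469045  0.10936165  0.25148867] 16.2
```

servo_tool([
  [-0.34,[0,-1.5,0],[0,0,-0.05]],
  [-0.34,[0,0,0],[0,0,-0.04]],
  [-0.34,[0,0,0],[0,0,0]],
])

```text
clock: 16.5
eef_pos: [0.455, -0.0001, 0.0455]
orientation: [0.0, 0.552, 0.834, -0.001]
contact_force: [0.0, 0.8, 1.2]
grip_width: 0.333
```

```bash
python3 - <<'E'
from h import *
s=robot.get_state();print(s['eef_pos'],s['qpos'][5],s['contact_force'],s['wrist_torque'],s['clock'])
E
```

```text
[ 4.54996483e-01 -1.11509139e-04  4.55461396e-02] -0.5517023733283617 [0.029531   0.77142231 1.16831256] [0.30223465 0.01148712 2.23311154] 16.5
```

The couple rose to 2.2 N m with no net force, so this is the hard stop. Now I'll back off, lift clear and check.

servo_tool([
  [-0.34,[0,0,0],[0,0,0.14]],
  [-0.34,[0,1,0],[0,0,0.14]],
  [-0.34,[0,0,0],[0,0,0.14]],
  [-0.34,[0,0,25],[0,0,0]],
  [-0.34,[0,0,40],[0,0,0]],
  [-0.34,[0,0,45],[0,0,0]],
  [-0.34,[-20,0,40],[0,0,0]],
  [-0.34,[-20,0,0],[0,0,0]],
  [-0.34,[0,0,0],[0,0,0]],
])

```text
clock: 17.4
eef_pos: [0.4133, 0.0013, 0.1965]
orientation: [0.0, 0.37, 0.929, 0.0]
contact_force: [-0.8, 0.3, -0.3]
grip_width: 0.33
```

```bash
python3 - <<'E'
from h import *
s=robot.get_state();print(s['eef_pos'],s['qpos'][5],s['contact_force'],s['clock'])
q,D,im,d=nut('w7.png')
for f in('scene0.png','now'):
    if f=='now': im2,d2=snap('scene','s4.png')
    else: im2=cv2.cvtColor(cv2.imread('pics/'+f),cv2.COLOR_BGR2RGB);d2=np.load('pics/'+f+'.npy')
    P=cloud('scene',d2);h=cv2.cvtColor(im2,cv2.COLOR_RGB2HSV)
    wd=(np.hypot(P[...,0]-.53,P[...,1]+.03)<.22)&(h[...,0]>6)&(h[...,0]<22)&(h[...,1]>70)&(abs(P[...,2]-.026)<.006)
    print(f,cv2.minAreaRect((P[wd][:,:2]*1000).astype('float32')))
    m=red(im2)&(np.hypot(P[...,0]-.455,P[...,1])<.06)&(d2>0);print('nut',m.sum(),np.percentile(P[m][:,2],[90,97]))
c=np.hstack([cv2.resize(im2[130:290,150:330],(400,356)),cv2.resize(im,(400,356))])
cv2.imwrite('pics/i.png',cv2.cvtColor(c,cv2.COLOR_RGB2BGR))
E
```

```text
[0.41325134 0.00134898 0.19645886] -0.9789800161420985 [-0.75257435  0.27067297 -0.32082037] 17.4
4
line [  0.7259145   -0.68778497 438.2161      11.984362  ] deg -43.455025 zmax 69.44323749223749
scene0.png ((530.6112670898438, -34.992279052734375), (280.01873779296875, 287.7434387207031), 64.7506332397461)
nut 199 [0.07440014 0.07623877]
now ((531.0278930664062, -34.48799133300781), (278.65411376953125, 286.3086242675781), 65.32381439208984)
nut 158 [0.06840325 0.07030103]
```

View pics/i.png

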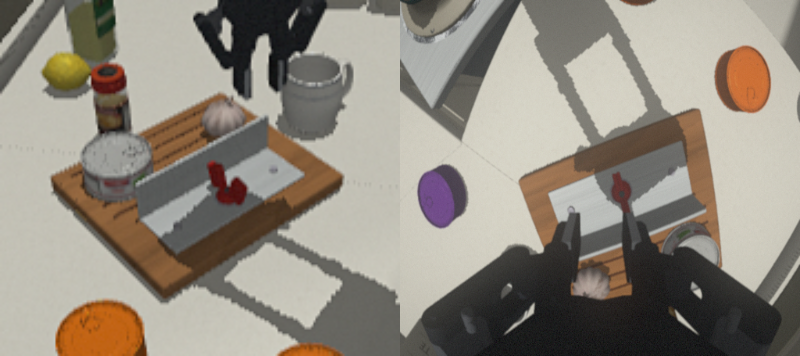

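The view shows the nut low on the foot, with its wings square to the wall. The board, tin, garlic, jar and mug are where they were, and the hand is clear. Handing in.

```bash
python3 -c "
from workcell import robot
print(robot.sign_off())"
```

```text
the job is handed in; nothing more can be done
None
```

The wing nut is screwed home against its stop, and I handed the job in at about 17.5 s with the hand clear. I set the fingers part open on either side of the nut and turned the tool clockwise about its axis. Two long strokes tightened it, and a third short push tested the stop. No wing was pinched.

**Last checks**
- **Stop:** in the third push the turning moment rose from about 0.05 to 2.2 N m with almost no net force.
- **Height:** the wing tops read 70.9 mm (home is 71 mm), down from about 78 mm at the start. In the last check the scene camera read about 70 mm.
- **Board:** by camera its centre is within 0.7 mm and its angle within 0.6° of the start, which is within measuring noise.
- **Other objects:** the tin, garlic, jar and mug look unmoved in the last picture; I did not measure them.

**Check that failed:** the last wrist-camera colour mask caught only 4 pixels because the nut was in shadow. I ignored its angle reading and relied on the scene camera and the measured moment instead.

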